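Stand the calibration board on the scanner turntable

TASK

The 3D scanner needs calibrating: fold the kickstand leg on the back of the small dotted metal board fully out to its stop, then stand the board upright on its leg in the middle of the round turntable, with its dotted face towards the scanner that stands beyond it. Set it down gently, let go and leave it standing still; do not knock the other things about.

Things in the scene. Friction and masses are not known exactly. Their poses are not given: they have to be found in the camera images.
- board: Loose aluminium board, 0.2 to 0.35 kg: plate 120 wide, 105 high, 10 mm thick, with a tab on its top edge (160 mm high in all). Origin: middle of the bottom edge, mid-thickness; z up the board to the tab, x out of the dotted face (leg on the -x side), y across. Starts dotted face down on the cradle, leg up, tab end high, z rising 0.5 rad. Standing on its open leg it leans back 0.26 rad.
- board_grip (a point): Middle of the board's tab, mid-thickness, 140 mm up the board's z from its origin. The tab is 36 mm wide (board y), 10 mm thick and 55 mm long (z 105 to 160 mm); at the start it overhangs the cradle freely, about 95 mm above the table, and can be pinched across its width at any pitch. Axes as the board's.
- board_base (a point): Point of the board on the level of its bottom edge, 30 mm behind its origin (board -x): about the middle of the footprint when it stands on its leg.
- leg (a joint): Opening of the kickstand leg, rad: 0 folded flat on the board's back, 0.66 fully open at its stop; starts at 0 to 0.12. Stiff by friction (0.05 N m): stays where it is left. Hinge axis along the board's y through the point (-10, 0, 88) mm of the board's frame; opening turns the leg by + about board +y, the foot swinging off the back.
- leg_foot (a point): Centre of the leg's rubber foot: a cylinder 16 mm in diameter, 22 mm long along the board's y, at the leg's free end. With the leg folded it is at (-14, 0, 4) mm in the board's frame, 1 to 17 mm proud of the back; pinch it by its flat ends, 22 mm apart. The leg is a bar 14 mm wide, 5 mm thick. Axes: the board's when folded; they turn with the leg.
- cradle: Fixed black foam cradle, 150 mm wide along its y, about 100 mm along its x, 71 mm high at its high (+x) end; the board rests on its slope of 0.5 rad, which rises towards the cradle's +x, with a low lip at the low end. Origin: on the table under it.
- turntable: Fixed black round turntable, 240 mm in diameter and 30 mm high, with a low rail along its +x to the scanner (85 mm wide, 228 mm high, on a pale stand) whose lenses are 0.3 m from the centre, looking back at it. Origin: centre of the disc's underside; x points to the scanner, z up.
- turntable_top (a point): Centre of the turntable's flat top face, 30 mm above the table. z up.
- rail_clamp (a point): Top of the black clamp block (28 x 44 x 18 mm) on the aluminium rail that runs from the turntable to the blue and white hand-held 3D scanner; 190 mm from the turntable's centre, in plan exactly on the line from that centre to the scanner. Axes as the turntable's.
- spray_can: White spray can, loose bystander, 52 mm diameter, 150 mm high. Origin: centre of its underside.
- power_brick: Black power adapter, loose bystander, 95 x 50 x 32 mm. Origin: centre of its underside.
- screwdriver: Screwdriver lying down, loose bystander, 170 mm long. Origin: on the underside of its length.
- yarn_cone: Cone of yarn, loose bystander, 90 mm diameter at its foot, 150 mm high. Origin: centre of its underside.
- mug: White mug, loose bystander, 76 mm diameter, 90 mm high. Origin: centre of its underside.
- tape_roll: Cardboard tape roll lying flat, loose bystander, 84 mm diameter, 24 mm high. Origin: centre of its underside.
- notebook: Grey notebook lying flat, loose bystander, 140 x 90 x 12 mm. Origin: centre of its underside.
Things that resemble listed ones, but are neither listed nor needed, are in the scene too. Of the things like the board, leave any that is turquoise; of the rest the smaller one is meant.

How it is judged:
By the outcome, as a careful person would: the job done as asked, in the order asked, and still so for the second after the job is handed in, with the robot touching nothing.
It also fails if it takes over 67 s, if anything falls off the work surface, if the arm or the gripper's body presses on something with over 40 N, if the wrist force passes 120 N, or if a joint passes its speed limit or range.

ROBOT

A 6-joint arm with a two-finger parallel gripper is mounted at the origin on the work surface. World frame = base frame: x ahead of the robot, y to its left, z up, the work surface at z = 0. Lengths are in m, angles in rad, forces in N, time in s.
With the tool pointing down it reaches from about 0.375 to 0.9 m from the base axis. Payload 3.1 kg.
Tool frame: the origin (TCP) lies between the finger pads; the fingertips stand 22 mm ahead of it and the grasp point (between the pads) lies 3 mm ahead of it; z points along the fingers, y is the line along which they close (so a half turn about z gives the same grasp; the last joint's range is limited). The gripper opens to 87 mm and grips with 3 to 60 N. Pads are 19 mm wide; open, the fingers measure 117 mm over their backs; the gripper's body (75 mm by 190 mm) begins 51 mm behind the grasp point.
Start: joints at [1.058, 0.527, 1.433, -0, 1.181, -0.178], TCP at [0.205, 0.59, 0.245] pointing down, gripper open.
Joint ranges: [-3.08, 3.08], [-0.75, 2.2], [0.22, 2.44], [-1.43, 4.57], [0, 2.65], [-2.85, 2.85]. Speed limits (rad/s): [2.79, 2.79, 3.14, 3.14, 3.14, 3.14].

INTERFACE

Orientations are given as a unit quaternion [x, y, z, w].
In Python, from rig import robot gives the robot as it stands.
- The arm moves only by the tool move_arm, never from a script. Its argument "series" is text: rows parted by semicolons, each of 6 numbers parted by spaces: the shift along the tool's x, y, z in mm, then the turn, a rotation vector about the tool's x, y, z in degrees. In form: dx dy dz ax ay az; .... A call has 1 to 8 rows; each row is the pose to reach, as a shift and turn from the pose commanded when the call began, along the tool's axes at that moment; what a row does not reach only later rows make up. A row lasts 1/12 s, in which the tool goes at most 41.7 mm and 7.16 degrees, less where a joint would pass 70% of its speed; a pose out of reach is approached as far as the arm can. A call with a gripper value outside its range is refused whole. "jaw" is the opening, from 0 (shut) to 1 (fully open), set as the call begins (left out, the last holds). The fingers move at their own pace and stop on an object; "newtons" is the grip in N (left out, the last holds). Time passes only in rows, so rows that repeat a pose let the fingers close. It gives the time, the measured TCP pose, the force, the opening and the grip force at its end, in the units of the state.
- robot.get_obs(): the state, without advancing time (a new reading comes with each control period).
- robot.camera(name): name is "side" or "top"; returns a dict with "img" (384x512x3 uint8, red, green, blue), "mtx" (3x3 intrinsics, pixels), "world_to_cam" (4x4, takes a point from world to camera coordinates). Camera axes: x right, y down, z forward; pixel columns grow to the right and rows downward; lengths in m; the calibration is good to about 2 mm. A picture is of the moment at which its call begins. There is no depth.
- robot.hand_in(): hands the job in; it is judged then, once.
Trained networks look in a picture, given as the dict that the camera call returned (one of the last four; its "shot" number tells which), for a name from the list of things; names that differ only in an ending like _2 or _b are one class to them, and where a whole thing is asked for, a point or a joint stands for the part that bears it (a point fixed in the world has none). Each returns a list of dicts, best first, with "p" (0 to 1); they miss things now and then, are a little off and sometimes report something else, mostly with a low value. They report only what shows in the picture. A call takes as long as a camera call. They do not tell look-alikes from the thing itself.
- robot.search_frame(picture, thing): "xyz" ([x, y, z] in m, in world coordinates, good to about 4 mm: the middle of the surface that is visible of it).
- robot.tip_of(picture, thing): "xyz" ([x, y, z] in m, in world coordinates, good to about 4 mm: a listed point, or the origin of a listed thing).
The state is a dict: "time": time; "q": joint angles; "joint_velocities": joint speeds; "joint_torque": joint torques, N m; "position": TCP position; "tool_rot": TCP orientation; "ft_force": force on the tool from outside, world axes, zero at the start; "moment": the same for the moment, N m; "grip_width": finger opening in m; "grip_force": force on a finger pad.
Only numpy, scipy, OpenCV 4.12 (cv2) and the standard library are available. Lean on these libraries where they do the work, as an engineer would, in place of code of your own. Each camera call takes 0.05 s, during which the arm holds its last target. There are 200 camera calls.

## Working session

There is one attempt and no reset: what is moved stays moved. The work goes in short steps, Python scripts to look and compute and a tool call to move; the robot and the scene stay as the last step left them, time stands still between calls to the robot, and variables do not carry over. Pictures are saved under pics/ and viewed, at most 10 in all, crops included, and the job is handed in when it is done.

Besides the shell and the picture viewer there is one more tool, called after "Call:" in YAML: its name, and indented under it one key for each argument. move_arm: Moves the arm, as the interface text tells. Its arguments: {"type":"object","properties":{"series":{"type":"string"},"jaw":{"type":"number"},"newtons":{"type":"number"}},"required":["series"]}

```bash
mkdir -p pics; ls; cat > h.py <<'E'
import numpy as np, cv2
from rig import robot
from scipy.spatial.transform import Rotation as R
def save(d,n): cv2.imwrite('pics/'+n,cv2.cvtColor(d['img'],cv2.COLOR_RGB2BGR))
def proj(d,p):
    c=d['world_to_cam']@np.r_[p,1]; u=d['mtx']@c[:3]; return u[:2]/u[2]
E
python3 - <<'E'
from h import *
for n in ['side','top']:
    d=robot.camera(n); save(d,n+'0.png')
    print(n,d['shot'],np.round(np.linalg.inv(d['world_to_cam'])[:3],3).tolist())
    for t in ['board','board_grip','board_base','leg_foot','cradle','turntable_top','rail_clamp','spray_can','mug','yarn_cone','power_brick','tape_roll','notebook','screwdriver']:
        r=robot.tip_of(d,t)
        print(t,[(np.round(x['xyz'],3).tolist(),round(x['p'],2),np.round(proj(d,x['xyz'])).astype(int).tolist()) for x in r[:4]])
E
```

```text
pics
side 1 [[0.824, -0.313, 0.471, -0.2], [-0.566, -0.478, 0.672, -1.031], [0.015, -0.82, -0.572, 0.942]]
board [([0.243, -0.177, 0.012], 0.97, [210, 273]), ([0.587, -0.28, 0.001], 0.85, [334, 250]), ([0.405, -0.234, 0.032], 0.79, [273, 256]), ([0.599, -0.48, -0.004], 0.23, [389, 292])]
board_grip [([0.529, -0.268, 0.095], 0.95, [318, 228]), ([0.729, -0.308, 0.002], 0.93, [377, 237]), ([0.166, -0.35, 0.003], 0.84, [218, 332])]
board_base [([0.241, -0.176, 0.05], 0.75, [208, 262]), ([0.59, -0.28, 0.035], 0.69, [336, 240]), ([0.39, -0.236, 0.058], 0.68, [269, 251]), ([0.505, 0.216, 0.027], 0.61, [219, 171])]
leg_foot [([0.596, -0.28, 0.018], 0.7, [337, 244]), ([0.245, -0.184, 0.024], 0.55, [212, 271]), ([0.402, -0.236, 0.054], 0.47, [272, 251])]
cradle [([0.461, -0.247, 0.001], 0.62, [292, 260]), ([0.694, 0.218, 0.018], 0.38, [265, 157])]
turntable_top [([0.506, 0.218, 0.028], 0.62, [219, 170])]
rail_clamp [([0.696, 0.221, 0.018], 0.9, [265, 157])]
spray_can [([0.724, -0.022, -0.001], 0.86, [313, 191]), ([0.43, -0.48, -0.004], 0.25, [340, 321])]
mug [([0.43, -0.479, -0.001], 0.58, [34
[... 1087 characters left out ...]
 0.018], 0.42, [346, 171])]
cradle []
turntable_top [([0.506, 0.22, 0.028], 0.79, [185, 198])]
rail_clamp [([0.698, 0.213, 0.014], 0.61, [190, 140]), ([0.395, -0.003, -0.004], 0.2, [259, 236])]
spray_can [([0.726, -0.024, -0.0], 0.77, [264, 133]), ([0.603, -0.482, 0.0], 0.62, [410, 168]), ([0.398, -0.231, 0.052], 0.45, [338, 232])]
mug [([0.43, -0.479, -0.002], 0.76, [414, 223]), ([0.598, 0.466, 0.0], 0.51, [109, 172])]
yarn_cone [([0.595, 0.467, 0.001], 0.6, [109, 173])]
power_brick []
tape_roll [([0.602, -0.481, 0.002], 0.92, [410, 168]), ([0.397, -0.231, 0.054], 0.3, [338, 232])]
notebook [([0.411, 0.479, 0.001], 0.66, [100, 232])]
screwdriver [([0.395, -0.003, -0.006], 0.51, [259, 236])]
```

```bash
python3 - <<'E'
import cv2,numpy as np
a=cv2.imread('pics/side0.png')[110:350,140:460]
b=cv2.imread('pics/top0.png')[110:330,80:440]
a=cv2.resize(a,(400,300)); b=cv2.resize(b,(800,489))
cv2.imwrite('pics/top0c.png',b)
cv2.imwrite('pics/side0c.png',cv2.resize(cv2.imread('pics/side0.png')[140:350,170:450],(800,600),interpolation=3))
E
```

```text
(no output)
```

View pics/side0c.png

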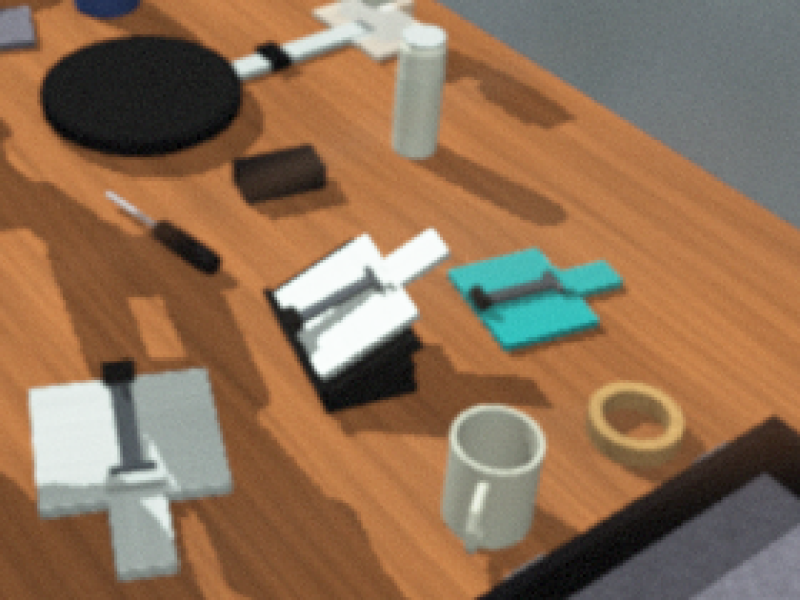

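View pics/top0c.png

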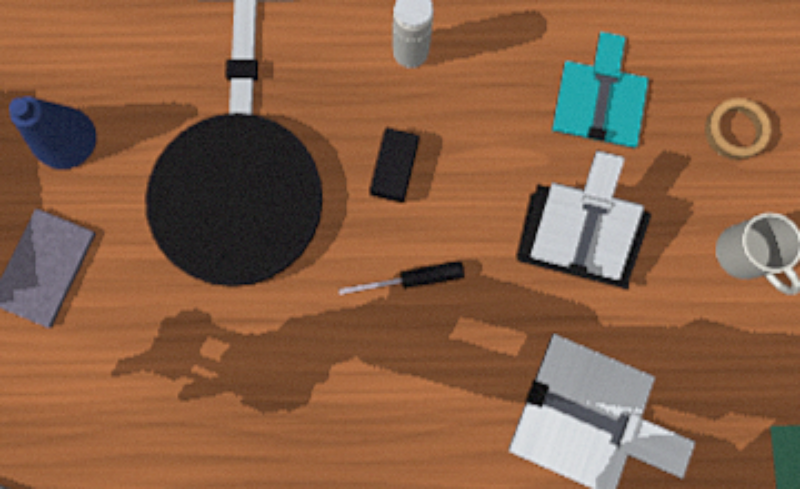

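The side view shows the metal board on the black cradle (board at full-image px ~(290,250), foot ~(272,251), tab ~(318,228)). The larger grey look-alike is lower left and the turquoise one to the right. In the top view the turntable is centred at ~(185,198) with the clamp at (190,140), straight ahead of it in +x, so the scanner direction is about +x.

```bash
cat >> h.py <<'E'
def frame(yaw,pit):
    "board rotation: z_b in plane of heading yaw, at elevation pit; x_b the downward/forward normal"
    d=np.array([np.cos(yaw),np.sin(yaw),0]);k=np.array([0,0,1.])
    z=np.cos(pit)*d+np.sin(pit)*k; x=np.sin(pit)*d-np.cos(pit)*k
    return np.c_[x,np.cross(z,x),z]
OUT=np.array([[-5,-60,0],[-5,60,0],[-5,60,105],[-5,18,105],[-5,18,160],[-5,-18,160],[-5,-18,105],[-5,-60,105]])/1e3
def tool(yaw,phi,flip):
    "tool rotation: z in plane of heading yaw at elevation phi; y along +-left"
    z=np.array([np.cos(phi)*np.cos(yaw),np.cos(phi)*np.sin(yaw),np.sin(phi)])
    y=np.array([-np.sin(yaw),np.cos(yaw),0])*flip
    return np.c_[np.cross(y,z),y,z]
def go(p,Rt,o=None,ref=None):
    "row to reach TCP p, rotation Rt"
    o=o or robot.get_obs()
    P,Q=ref if ref else (np.array(o['position']),R.from_quat(o['tool_rot']).as_matrix())
    return np.round(Q.T@(p-P)*1e3,1), np.round(np.degrees(R.from_matrix(Q.T@Rt).as_rotvec()),1)
E
python3 - <<'E'
from h import *
from scipy.optimize import minimize
ds=[robot.camera(n) for n in('side','top')]
ms=[]
for d in ds:
    hsv=cv2.cvtColor(d['img'],cv2.COLOR_RGB2HSV); m=(hsv[...,1]<70)&(hsv[...,2]>100)
    ms.append(m.astype(np.uint8))
S=4
def cost(v,det=False):
    Rb=frame(v[3],.5); c=0; out=[]
    for d,m in zip(ds,ms):
        pts=np.array([proj(d,v[:3]+Rb@q) for q in OUT])
        a,b=pts.min(0).astype(int)-8,pts.max(0).astype(int)+8
        M=cv2.resize(cv2.GaussianBlur(m*255.,(3,3),0)[a[1]:b[1],a[0]:b[0]],None,fx=S,fy=S)/255
        P=np.zeros(M.shape); cv2.fillPoly(P,[np.round(((pts+.5-a)*S-.5)*16).astype(int)],1,shift=4)
        e=np.abs(M-P).sum()/P.sum(); c+=e
    return c
best=None
for z in(.02,.028,.036):
  for y in(-.3,-.22):
    r=minimize(cost,[.404,-.235,z,y],method='Nelder-Mead',options=dict(initial_simplex=np.array([.404,-.235,z,y])+np.vstack([np.zeros(4),np.diag([.006,.006,.006,.06])])))
    if best is None or r.fun<best.fun: best=r
    print(np.round(r.x,4),round(r.fun,3))
v=best.x; Rb=frame(v[3],.5)
print('grip',v[:3]+Rb@[0,0,.14],'foot0',v[:3]+Rb@[-.014,0,.004])
o=robot.get_obs();print(o['position'],np.round(R.from_quat(o['tool_rot']).as_matrix(),3).tolist(),o['ft_force'])
f=v[:3]+Rb@[-.014,0,.004]
for fl in(1,-1):
    T=tool(v[3],-np.pi/2+.5,fl); print(fl,go(f-T[:,2]*.11,T))
E
```

```text
[ 0.409  -0.2383  0.0278 -0.2501] 0.341
[ 0.4085 -0.2397  0.0287 -0.2358] 0.344
[ 0.4084 -0.2394  0.0287 -0.2411] 0.342
[ 0.4091 -0.239   0.0278 -0.2438] 0.344
[ 0.4086 -0.2392  0.0286 -0.2391] 0.343
[ 0.4086 -0.2384  0.0277 -0.2452] 0.346
grip [ 0.52806842 -0.26875529  0.09495859] foot0 [ 0.40592788 -0.23755247  0.04204287]
[0.20474722 0.59049834 0.24455983] [[-0.945, 0.328, 0.0], [0.328, 0.945, 0.0], [-0.0, 0.0, -1.0]] [ 0.44614448 -0.12175275 -0.20055223]
1 (array([-408.8, -720.8,  106. ]), array([ -1.2, -28.6,  -4.7]))
-1 (array([-408.8, -720.8,  106. ]), array([-43.4,   1.8, 169.9]))
```

Call:
move_arm:
  series: "-40 -40 0 0 0 0; -70 -70 0 0 0 0; -393 -383 0 0 0 0; -393 -383 0 0 0 0; -393 -383 0 0 0 0; -393 -383 0 0 0 0; -393 -383 0 0 0 0; -393 -383 0 0 0 0"

```text
time: 2.27
position: [0.3542, 0.2906, 0.2449]
tool_rot: [0.166, 0.986, 0.0, 0.0]
ft_force: [1.2, 0.3, 1.0]
grip_width: 0.0873
grip_force: 0.0
```

```bash
cat >> h.py <<'E'
B0=np.array([.407,-.2375,.0285]); YAW=-.25
E
cat > t.py <<'E'
import sys
from h import *
def rep(p,T):
    o=robot.get_obs(); print('t',round(o['time'],2),'q',np.round(o['q'],3),'p',np.round(o['position'],4),'F',np.round(o['ft_force'],1),'w',round(o['grip_width'],4)); print(*go(p,T,o))
E
python3 - <<'E'
from t import *
Rb=frame(YAW,.5); f=B0+Rb@[-.014,0,.004]; T=tool(YAW,-np.pi/2+.5,1); rep(f-T[:,2]*.11,T)
E
```

```text
t 2.27 q [ 0.442  0.303  1.836 -0.     1.001 -0.795] p [0.3542 0.2906 0.2449] F [1.2 0.3 1. ] w 0.0873
[-166.8 -486.5  105.4] [ -1.2 -28.6  -4.7]
```

Call:
move_arm:
  series: "-186 -243 0 0 0 0; -186 -243 0 0 0 0; -186 -243 0 0 0 0; -186 -243 0 0 0 0; -186 -243 0 0 0 0; -186 -243 0 0 0 0; -186 -243 0 0 0 0; -186 -243 0 0 0 0"

```text
time: 2.93
position: [0.4526, -0.0034, 0.2452]
tool_rot: [0.168, 0.986, -0.001, 0.002]
ft_force: [0.5, 0.3, -0.3]
grip_width: 0.0872
grip_force: 0.0
```

```bash
python3 - <<'E'
from t import *
Rb=frame(YAW,.5); f=B0+Rb@[-.014,0,.004]; T=tool(YAW,-np.pi/2+.5,1); rep(f-T[:,2]*.11,T)
E
```

```text
t 2.93 q [-0.254  0.294  1.85  -0.002  0.993 -1.486] p [ 0.4526 -0.0034  0.2452] F [ 0.5  0.3 -0.3] w 0.0872
[  21.7 -240.8  106.2] [ -1.3 -28.3  -4.9]
```

Call:
move_arm:
  series: "22 -241 106 -1.3 -28.3 -4.9; 22 -241 106 -1.3 -28.3 -4.9; 22 -241 106 -1.3 -28.3 -4.9; 22 -241 106 -1.3 -28.3 -4.9; 22 -241 106 -1.3 -28.3 -4.9; 22 -241 106 -1.3 -28.3 -4.9; 22 -241 106 -1.3 -28.3 -4.9; 22 -241 106 -1.3 -28.3 -4.9"
  jaw: 0.7

```text
time: 3.6
position: [0.4061, -0.1283, 0.1989]
tool_rot: [0.122, 0.966, -0.029, 0.227]
ft_force: [1.5, -0.0, -0.1]
grip_width: 0.0609
grip_force: 0.0
```

```bash
python3 - <<'E'
from t import *
Rb=frame(YAW,.5); f=B0+Rb@[-.014,0,.004]; T=tool(YAW,-np.pi/2+.5,1); rep(f-T[:,2]*.11,T)
d=robot.camera('side');save(d,'s1.png'); im=cv2.cvtColor(d['img'],cv2.COLOR_RGB2BGR)
e=robot.camera('top'); jm=cv2.cvtColor(e['img'],cv2.COLOR_RGB2BGR)
def crop(d,im):
    u,v=proj(d,f).astype(int); c=im[v-40:v+40,u-53:u+53]; return cv2.resize(c,(400,300),interpolation=2)
for t in('leg_foot','board_grip'):
  for x in(d,e):
    print(t,[(np.round(r['xyz'],3),round(r['p'],2)) for r in robot.tip_of(x,t)[:4]])
for D,I in((d,im),(e,jm)):
    for th in(0,.12):
        L=R.from_rotvec([0,th,0]).as_matrix()
        q=np.array([-.010,0,.088])+L@np.array([-.004,0,-.084]); print(th,B0+Rb@q)
cv2.imwrite('pics/s1c.png',np.hstack([crop(d,im),crop(e,jm)]))
E
```

```text
t 3.6 q [-0.708  0.267  2.284  0.87   0.26  -2.839] p [ 0.4061 -0.1283  0.1989] F [ 1.5 -0.  -0.1] w 0.0609
[  51.7 -105.6   41. ] [-0.  -2.1 -0. ]
leg_foot [(array([ 0.243, -0.182,  0.024]), 0.92), (array([ 0.403, -0.24 ,  0.053]), 0.79), (array([ 0.594, -0.28 ,  0.018]), 0.65)]
leg_foot [(array([ 0.596, -0.279,  0.019]), 0.65), (array([ 0.397, -0.23 ,  0.052]), 0.56)]
board_grip [(array([ 0.529, -0.265,  0.098]), 0.75), (array([ 0.726, -0.31 ,  0.004]), 0.64), (array([ 0.168, -0.352,  0.009]), 0.56)]
board_grip [(array([ 0.527, -0.267,  0.096]), 0.89), (array([ 0.724, -0.316,  0.006]), 0.7), (array([ 0.165, -0.35 ,  0.008]), 0.68)]
0 [ 0.4038979  -0.2367079   0.04270386]
0.12 [ 0.40016093 -0.2357537   0.05202261]
0 [ 0.4038979  -0.2367079   0.04270386]
0.12 [ 0.40016093 -0.2357537   0.05202261]
```

View pics/s1c.png

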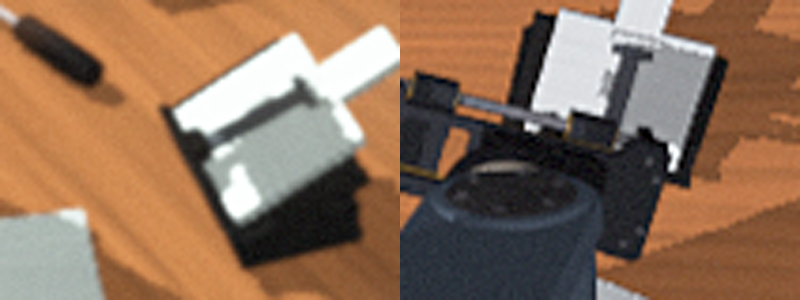

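The foot looks dark at the low edge of the board. The forward-tilted wrist sits near a singularity and the joint 6 limit, so I'll grasp with the tool vertical.

```bash
python3 - <<'E'
from t import *
rep(np.array([.4,-.2355,.15]),tool(YAW,-np.pi/2,1))
E
```

```text
t 3.9 q [-0.707  0.266  2.281  0.862  0.262 -2.829] p [ 0.4072 -0.1285  0.1994] F [ 0.1 -0.   0.3] w 0.061
[   4.5 -105.5   52.9] [-0.  26.5 -0.1]
```

Call:
move_arm:
  series: "4.5 -105.5 20 0 26.5 0; 4.5 -105.5 20 0 26.5 0; 4.5 -105.5 20 0 26.5 0; 4.5 -105.5 53 0 26.5 0; 4.5 -105.5 53 0 26.5 0; 4.5 -105.5 53 0 26.5 0; 4.5 -105.5 53 0 26.5 0; 4.5 -105.5 53 0 26.5 0"

```text
time: 4.57
position: [0.3992, -0.2341, 0.1494]
tool_rot: [0.125, 0.992, 0.001, -0.0]
ft_force: [-0.1, -0.5, -0.1]
grip_width: 0.0611
grip_force: 0.0
```

```bash
python3 - <<'E'
from t import *
rep(np.array([.4,-.2355,.068]),tool(YAW,-np.pi/2,1))
E
```

```text
t 4.57 q [-7.730e-01  4.720e-01  1.923e+00  1.000e-03  7.480e-01 -2.094e+00] p [ 0.3992 -0.2341  0.1494] F [-0.1 -0.5 -0.1] w 0.0611
[-1.3 -1.3 81.4] [ 0.1 -0.1 -0. ]
```

Call:
move_arm:
  series: "0 0 40 0 0 0; 0 0 60 0 0 0; 0 0 72 0 0 0; 0 0 81 0 0 0; 0 0 81 0 0 0; 0 0 81 0 0 0"

```text
time: 5.07
position: [0.399, -0.235, 0.0692]
tool_rot: [0.126, 0.992, 0.0, -0.0]
ft_force: [0.2, -0.3, 0.1]
grip_width: 0.0611
grip_force: 0.0
```

Call:
move_arm:
  series: "0 0 0 0 0 0; 0 0 0 0 0 0; 0 0 0 0 0 0; 0 0 0 0 0 0; 0 0 0 0 0 0; 0 0 0 0 0 0"
  jaw: 0.15
  newtons: 10

```text
time: 5.57
position: [0.3997, -0.2361, 0.069]
tool_rot: [0.126, 0.992, -0.0, 0.0]
ft_force: [-0.3, 1.2, -0.2]
grip_width: 0.0283
grip_force: 0.0
```

```bash
python3 - <<'E'
from t import *
o=robot.get_obs();print(o['position'],o['grip_width'],o['grip_force'],o['ft_force'])
P=np.array(o['position']); Q=R.from_quat(o['tool_rot']).as_matrix()
Rb=frame(YAW,.5); H=B0+Rb@[-.010,0,.088]; ax=Rb[:,1]
for th0 in(0,.12): print(B0+Rb@(np.array([-.01,0,.088])+R.from_rotvec([0,th0,0]).apply([-.004,0,-.084])))
print('hinge',H)
for a in np.arange(.08,.73,.08):
    r=R.from_rotvec(ax*a); print(round(a,2),*go(H+r.apply(P-H),r.as_matrix()@Q,o))
E
```

```text
[ 0.39967928 -0.23606589  0.06897986] 0.028283226100256895 0.0 [-0.28551158  1.23283095 -0.18001812]
[ 0.4038979  -0.2367079   0.04270386]
[ 0.40016093 -0.2357537   0.05202261]
hinge [ 0.47718124 -0.25542021  0.07946527]
0.08 [ 0.6 -0.  -6.4] [ 0.   4.6 -0. ]
0.16 [  0.6  -0.  -12.9] [ 0.   9.2 -0. ]
0.24 [  0.2  -0.  -19.3] [ 0.  13.8 -0. ]
0.32 [ -0.8  -0.  -25.7] [ 0.  18.3 -0. ]
0.4 [ -2.2  -0.  -31.9] [ 0.1 22.9 -0. ]
0.48 [ -4.2  -0.  -38.1] [ 0.1 27.5 -0. ]
0.56 [ -6.7  -0.  -44. ] [ 0.1 32.1 -0. ]
0.64 [ -9.6   0.  -49.8] [ 0.1 36.7 -0. ]
0.72 [-12.9   0.  -55.3] [ 0.1 41.3 -0. ]
```

Call:
move_arm:
  series: "0 0 0 0 0 0; 0 0 0 0 0 0; 0 0 0 0 0 0; 0 0 0 0 0 0; 0 0 0 0 0 0; 0 0 0 0 0 0"

```text
time: 6.07
position: [0.3996, -0.236, 0.0687]
tool_rot: [0.126, 0.992, -0.0, -0.0]
ft_force: [-1.0, 0.1, 0.3]
grip_width: 0.022
grip_force: 10.0
```

Call:
move_arm:
  series: "0.6 0 -6.4 0 4.6 0; 0.6 0 -12.9 0 9.2 0; 0.2 0 -19.3 0 13.8 0; -0.8 0 -25.7 0 18.3 0; -2.2 0 -31.9 0 22.9 0; -4.2 0 -38.1 0 27.5 0; -4.2 0 -38.1 0 27.5 0; -4.2 0 -38.1 0 27.5 0"

```text
time: 6.73
position: [0.4042, -0.2372, 0.1061]
tool_rot: [0.122, 0.964, 0.029, -0.235]
ft_force: [-0.4, -0.6, -0.7]
grip_width: 0.0223
grip_force: 10.0
```

Call:
move_arm:
  series: "0.4 0 -3.2 0 2.3 0; 0.4 0 -3.2 0 2.3 0; 0.4 0 -3.2 0 2.3 0"

```text
time: 6.98
position: [0.4038, -0.2367, 0.1095]
tool_rot: [0.122, 0.959, 0.033, -0.255]
ft_force: [-0.9, -0.1, -0.6]
grip_width: 0.0219
grip_force: 10.0
```

Call:
move_arm:
  series: "0.4 0 -3.2 0 2.3 0; 0.4 0 -3.2 0 2.3 0; 0.4 0 -3.2 0 2.3 0"

```text
time: 7.23
position: [0.405, -0.2371, 0.1127]
tool_rot: [0.121, 0.953, 0.035, -0.274]
ft_force: [-2.2, 0.7, 0.0]
grip_width: 0.022
grip_force: 10.0
```

```bash
python3 - <<'E'
from t import *
d=robot.camera('side');im=cv2.cvtColor(d['img'],cv2.COLOR_RGB2BGR);u,v=proj(d,B0+[.05,0,.05]).astype(int)
cv2.imwrite('pics/s2c.png',cv2.resize(im[v-50:v+40,u-60:u+60],(640,480),interpolation=2))
Rb=frame(YAW,.5)
for th in(.5,.58,.66):
    q=B0+Rb@(np.array([-.01,0,.088])+R.from_rotvec([0,th,0]).apply([-.004,0,-.084])); print(th,q)
o=robot.get_obs();Q=R.from_quat(o['tool_rot']).as_matrix(); print('foot~',np.array(o['position'])+Q[:,2]*.0155,o['q'])
E
```

```text
0.5 [ 0.3957926  -0.23463828  0.08346527]
0.58 [ 0.39636263 -0.23478383  0.09016531]
0.66 [ 0.39744962 -0.23506139  0.09679691]
foot~ [ 0.39705599 -0.23507688  0.09965421] [-0.64408918  0.74792919  1.581931   -0.2094973   1.34227262 -1.85944238]
```

View pics/s2c.png

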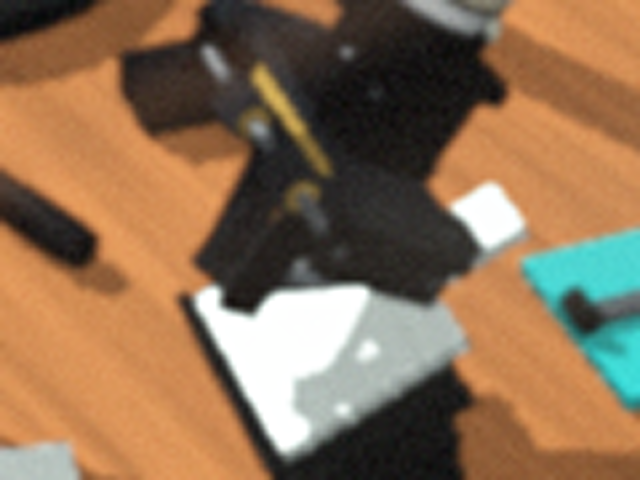

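Call:
move_arm:
  series: "0.4 0 -3.2 0 2.3 0; 0.4 0 -3.2 0 2.3 0; 0.4 0 -3.2 0 2.3 0"

```text
time: 7.53
position: [0.4066, -0.2376, 0.1157]
tool_rot: [0.12, 0.948, 0.037, -0.293]
ft_force: [-3.2, 0.5, 1.4]
grip_width: 0.0216
grip_force: 10.0
```

Call:
move_arm:
  series: "0.4 0 -3.2 0 2.3 0; 0.4 0 -3.2 0 2.3 0; 0.4 0 -3.2 0 2.3 0"

```text
time: 7.78
position: [0.408, -0.238, 0.1186]
tool_rot: [0.119, 0.942, 0.04, -0.312]
ft_force: [-4.0, 1.9, 1.9]
grip_width: 0.0219
grip_force: 10.0
```

```bash
python3 - <<'E'
from t import *
d=robot.camera('side');im=cv2.cvtColor(d['img'],cv2.COLOR_RGB2BGR);u,v=proj(d,B0+[.05,0,.05]).astype(int)
cv2.imwrite('pics/s3c.png',cv2.resize(im[v-50:v+40,u-60:u+60],(640,480),interpolation=2))
e=robot.camera('top')
for x in(d,e):
  for t in('leg_foot','board_grip','board'):
    print(t,[(np.round(r['xyz'],3),round(r['p'],2)) for r in robot.tip_of(x,t)[:4]])
o=robot.get_obs();Q=R.from_quat(o['tool_rot']).as_matrix(); print('foot~',np.array(o['position'])+Q[:,2]*.0165,o['ft_force'],o['moment'],o['q'])
E
```

```text
leg_foot [(array([ 0.243, -0.183,  0.027]), 0.93), (array([ 0.4  , -0.238,  0.109]), 0.67), (array([ 0.597, -0.282,  0.018]), 0.57)]
board_grip [(array([ 0.166, -0.353,  0.007]), 0.98), (array([ 0.532, -0.266,  0.096]), 0.88), (array([ 0.727, -0.312,  0.002]), 0.79)]
board [(array([ 0.406, -0.237,  0.039]), 0.73), (array([ 0.587, -0.28 ,  0.003]), 0.6), (array([ 0.244, -0.176,  0.012]), 0.58)]
leg_foot [(array([ 0.398, -0.231,  0.102]), 0.44)]
board_grip [(array([ 0.167, -0.348,  0.01 ]), 0.95), (array([0.504, 0.226, 0.004]), 0.7)]
board [(array([ 0.402, -0.241,  0.041]), 0.74)]
foot~ [ 0.39856647 -0.23555648  0.10558884] [-4.66838026  1.24288461  0.76589969] [ 0.10559995  0.49930207 -0.02745693] [-0.6305427   0.77857114  1.52534046 -0.22450298  1.44768655 -1.85108561]
```

View pics/s3c.png

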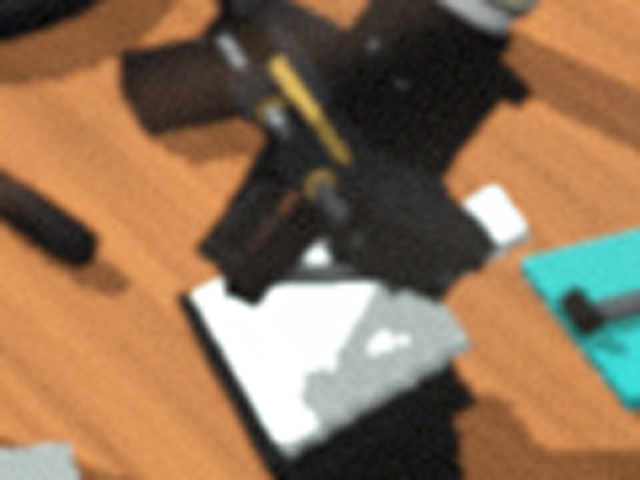

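Call:
move_arm:
  series: "0 0 0 0 0 0; 0 0 0 0 0 0; 0 0 0 0 0 0; 0 0 0 0 0 0; 0 0 -20 0 0 0; 0 0 -50 0 0 0; 0 0 -80 0 0 0; 0 0 -80 0 0 0"
  jaw: 0.6

```text
time: 8.85
position: [0.4602, -0.253, 0.1863]
tool_rot: [0.12, 0.944, 0.036, -0.306]
ft_force: [1.8, -0.2, 0.4]
grip_width: 0.0512
grip_force: 0.0
```

```bash
python3 - <<'E'
from t import *
d=robot.camera('side');e=robot.camera('top');o=robot.get_obs();print(o['position'],o['q'],o['ft_force'])
a=[]
Rb=frame(YAW,.5)
for n,x in(('s',d),('t',e)):
  im=cv2.cvtColor(x['img'],cv2.COLOR_RGB2BGR);u,v=proj(x,B0+[.05,0,.05]).astype(int)
  for th,c in((.5,(0,255,255)),(.58,(0,255,0)),(.66,(0,0,255))):
    for q in((-.004,.011,-.084),(-.004,-.011,-.084)):
      w=proj(x,B0+Rb@(np.array([-.01,0,.088])+R.from_rotvec([0,th,0]).apply(q))); a.append((n,th,np.round(w,1)))
  cv2.imwrite(f'pics/s4{n}.png',cv2.resize(im[v-50:v+40,u-60:u+60],(400,300),interpolation=2)); print(n,u-60,v-50)
  for t in('leg_foot','board_grip','board'):
    print(t,[(np.round(r['xyz'],3),round(r['p'],2)) for r in robot.tip_of(x,t)[:4]])
print(a)
cv2.imwrite('pics/s4.png',np.hstack([cv2.imread('pics/s4s.png'),cv2.imread('pics/s4t.png')]))
E
```

```text
[ 0.45613854 -0.25073344  0.18323764] [-0.60381609  0.73997083  1.36365735 -0.2080828   1.64270088 -1.87256063] [-0.09650327  0.23301172  0.46798312]
s 229 186
leg_foot [(array([ 0.241, -0.183,  0.024]), 0.69), (array([ 0.394, -0.238,  0.094]), 0.62), (array([ 0.596, -0.279,  0.017]), 0.61)]
board_grip [(array([ 0.529, -0.265,  0.102]), 0.95), (array([ 0.73 , -0.311,  0.002]), 0.95), (array([ 0.168, -0.354,  0.007]), 0.78), (array([ 0.551,  0.002, -0.002]), 0.22)]
board [(array([ 0.407, -0.235,  0.033]), 0.96), (array([ 0.583, -0.28 ,  0.   ]), 0.73), (array([ 0.244, -0.177,  0.012]), 0.7)]
t 281 160
leg_foot [(array([ 0.244, -0.178,  0.026]), 0.72), (array([ 0.395, -0.23 ,  0.093]), 0.54)]
board_grip [(array([ 0.166, -0.35 ,  0.007]), 0.67)]
board [(array([ 0.243, -0.178,  0.006]), 0.82), (array([ 0.403, -0.242,  0.036]), 0.74)]
[('s', 0.5, array([269.1, 240.3])), ('s', 0.5, array([272.1, 245.5])), ('s', 0.58, array([269.3, 238.3])), ('s', 0.58, array([272.4, 243.5])), ('s', 0.66, array([269.8, 236.3])), ('s', 0.66, array([272.9, 241.5])), ('t', 0.5, array([337.9, 230.8])), ('t', 0.5, array([345.6, 232.6])), ('t', 0.58, array([338.4, 230.3])), ('t', 0.58, array([346.2, 232.2])), ('t', 0.66, array([339.1, 229.6])), ('t', 0.66, array([346.8, 231.5]))]
```

View pics/s4.png

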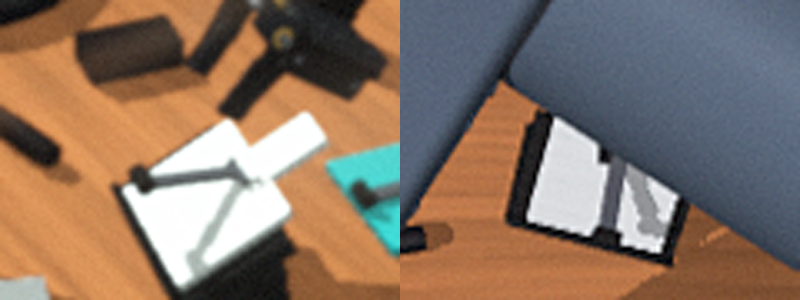

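```bash
cat > kin.py <<'E'
from h import *
from scipy.optimize import least_squares
def ry(a): return R.from_euler('y',a).as_matrix()
def rz(a): return R.from_euler('z',a).as_matrix()
def fk(q,k):
    a,l1,h,e1,L1,e2,l2,L2,e3,Lt=k
    M=rz(q[0]);p=M@[a,l1,h];M=M@ry(q[1]);p=p+M@[e1,0,L1];M=M@ry(q[2]);p=p+M@[e2,l2,L2]
    M=M@rz(q[3])@ry(q[4]);p=p+M@[e3,0,Lt];M=M@rz(q[5]);return p,M
D=[([1.058,.527,1.433,0,1.181,-.178],[.20475,.5905,.24456]),([.442,.303,1.836,0,1.001,-.795],[.3542,.2906,.2449]),
([-.254,.294,1.850,-.002,.993,-1.486],[.4526,-.0034,.2452]),([-.708,.267,2.284,.87,.26,-2.839],[.4061,-.1283,.1989]),
([-.773,.472,1.923,.001,.748,-2.094],[.3992,-.2341,.1494]),
([-0.64408918,0.74792919,1.581931,-0.2094973,1.34227262,-1.85944238],np.array([.405,-.2371,.1127])),
([-0.6305427,0.77857114,1.52534046,-0.22450298,1.44768655,-1.85108561],[.408,-.238,.1186]),
([-0.60381609,0.73997083,1.36365735,-0.2080828,1.64270088,-1.87256063],[0.45613854,-0.25073344,0.18323764])]
x0=np.array([0,-.05,.25,0,.35,0,-.05,.35,0,.2])
W=.03
f=least_squares(lambda k:np.r_[np.concatenate([fk(q,k)[0]-p for q,p in D]),W*.02*(k-x0)],x0)
K=f.x
LO=np.array([-3.08,-.75,.22,-1.43,.02,-2.85]);HI=np.array([3.08,2.2,2.44,4.57,2.65,2.85])
def ik(p,T,seeds=40,near=None):
    out=[];rng=np.random.default_rng(0)
    for i in range(seeds):
        q0=near if near is not None and i==0 else rng.uniform(LO,HI)
        def g(q):
            P,M=fk(q,K); return np.r_[(P-p)*5,R.from_matrix(M.T@T).as_rotvec()]
        s=least_squares(g,q0,bounds=(LO,HI),max_nfev=60)
        if s.cost<1e-5 and not any(np.abs(s.x-o).max()<.05 for o in out): out.append(s.x)
    return out
E
python3 - <<'E'
from kin import *
print(np.round(K,3),[np.round((fk(q,K)[0]-p)*1e3,1).tolist() for q,p in D])
o=robot.get_obs();print(np.round(fk(o['q'],K)[1]-R.from_quat(o['tool_rot']).as_matrix(),3).tolist())
C=np.array([.506,.219,.0313])
for phi in(-1.33,-1.57,-1.8,-2.1,-2.4):
  for fl in(1,-1):
    T1=tool(YAW,phi,fl); p1=B0+frame(YAW,.5)@[0,0,.14]-T1[:,2]*.003
    T2=tool(0,phi+1.331,fl); p2=C+[.03,0,0]+frame(0,np.pi/2+.26)@[0,0,.14]-T2[:,2]*.003
    print(phi,fl,'A',[np.round(q,2).tolist() for q in ik(p1,T1,12)],'B',[np.round(q,2).tolist() for q in ik(p2,T2,12)])
E
```

```text
[ 0.     0.056  0.274 -0.     0.588  0.114  0.056  0.392 -0.     0.284] [[0.2, -0.1, 0.1], [0.1, -0.0, 0.0], [-0.1, 0.2, -0.1], [0.0, 0.0, -0.0], [0.0, 0.1, 0.0], [-0.0, 0.0, -0.0], [0.1, 0.0, 0.1], [-0.1, 0.0, -0.2]]
[[0.525, -1.025, -0.0], [-1.168, -0.769, 0.0], [-0.6, 0.599, 0.0]]
-1.33 1 A [[-0.71, 0.63, 1.81, 0.23, 0.49, -0.65]] B []
-1.33 -1 A [[-0.71, 0.63, 1.81, 0.23, 0.49, 2.49]] B [[0.43, 1.23, 2.35, 3.61, 1.97, 0.19]]
-1.57 1 A [[-0.66, 0.68, 1.64, 0.0, 0.82, -0.41]] B []
-1.57 -1 A [[-0.66, 0.68, 1.64, 0.0, 0.82, 2.73]] B [[0.42, 1.01, 2.38, 3.54, 1.56, 0.1]]
-1.8 1 A [[-0.62, 0.75, 1.47, -0.09, 1.13, -0.32]] B []
-1.8 -1 A [[-0.62, 0.75, 1.47, -0.09, 1.13, 2.82]] B [[0.39, 0.79, 2.34, 3.53, 1.09, -0.01]]
-2.1 1 A [[-0.58, 0.88, 1.25, -0.16, 1.51, -0.28]] B []
-2.1 -1 A [] B [[0.33, 0.56, 2.21, 3.7, 0.46, -0.27]]
-2.4 1 A [[-0.55, 1.03, 1.05, -0.23, 1.86, -0.28]] B [[0.28, 0.47, 2.03, -0.7, 0.21, 0.94]]
-2.4 -1 A [] B []
```

```bash
python3 - <<'E'
import kin
from kin import *
o=robot.get_obs();A=fk(o['q'],K)[1].T@R.from_quat(o['tool_rot']).as_matrix();print(np.round(A,3).tolist())
fk0=fk
kin.fk=lambda q,k:(lambda r:(r[0],r[1]@A))(fk0(q,k))
C=np.array([.506,.219,.0313])
for phi in(-1.57,-1.8,-2.0,-2.2,-2.4,-2.6,-2.8):
  for fl in(1,-1):
    T1=tool(YAW,phi,fl); p1=B0+frame(YAW,.5)@[0,0,.14]-T1[:,2]*.003
    T2=tool(0,phi+1.331,fl); p2=C+[.03,0,0]+frame(0,np.pi/2+.26)@[0,0,.14]-T2[:,2]*.003
    print(phi,fl,'A',[np.round(q,2).tolist() for q in kin.ik(p1,T1,16)],'B',[np.round(q,2).tolist() for q in kin.ik(p2,T2,16)])
E
```

```text
[[0.0, -1.0, -0.0], [1.0, 0.0, -0.0], [0.0, 0.0, 1.0]]
-1.57 1 A [[-0.66, 0.68, 1.64, 0.0, 0.82, -1.98]] B [[0.42, 1.01, 2.38, 3.54, 1.56, 1.67]]
-1.57 -1 A [[-0.66, 0.68, 1.64, 0.0, 0.82, 1.16]] B [[0.42, 1.01, 2.38, 3.54, 1.56, -1.47]]
-1.8 1 A [[-0.62, 0.75, 1.47, -0.09, 1.13, -1.89]] B [[0.39, 0.79, 2.34, 3.53, 1.09, 1.56]]
-1.8 -1 A [[-0.62, 0.75, 1.47, -0.09, 1.13, 1.25]] B [[0.39, 0.79, 2.34, 3.53, 1.09, -1.58]]
-2.0 1 A [[-0.59, 0.84, 1.32, -0.14, 1.39, -1.86]] B [[0.35, 0.62, 2.26, 3.6, 0.66, 1.43]]
-2.0 -1 A [[-0.59, 0.84, 1.32, -0.14, 1.39, 1.28]] B [[0.35, 0.62, 2.26, 3.6, 0.66, -1.72]]
-2.2 1 A [[-0.57, 0.93, 1.18, -0.19, 1.63, -1.84]] B [[0.31, 0.52, 2.15, 3.93, 0.28, 1.04]]
-2.2 -1 A [[-0.57, 0.93, 1.18, -0.19, 1.63, 1.3]] B [[0.31, 0.52, 2.15, 3.93, 0.28, -2.1]]
-2.4 1 A [[-0.55, 1.03, 1.05, -0.23, 1.86, -1.85]] B [[0.28, 0.47, 2.03, -0.7, 0.21, -0.64]]
-2.4 -1 A [[-0.55, 1.03, 1.05, -0.23, 1.86, 1.3]] B [[0.28, 0.47, 2.03, -0.7, 0.21, 2.51]]
-2.6 1 A [[-0.54, 1.13, 0.93, -0.28, 2.08, -1.86]] B [[0.25, 0.46, 1.9, -0.16, 0.49, -1.2]]
-2.6 -1 A [[-0.54, 1.13, 0.93, -0.28, 2.08, 1.28]] B [[0.25, 0.46, 1.9, -0.16, 0.49, 1.94]]
-2.8 1 A [[-0.53, 1.23, 0.82, -0.35, 2.28, -1.9]] B [[0.22, 0.5, 1.77, -0.03, 0.77, -1.33]]
-2.8 -1 A [[-0.53, 1.23, 0.82, -0.35, 2.28, 1.24]] B [[0.22, 0.5, 1.77, -0.03, 0.77, 1.81]]
```

```bash
cat >> kin.py <<'E'
_f=fk; A6=np.array([[0,-1,0],[1,0,0],[0,0,1.]])
def fk(q,k):
    p,M=_f(q,k); return p,M@A6
E
python3 - <<'E'
from t import *
T=tool(YAW,-2.64,1); g=np.array([.527,-.2675,.096])
rep(np.array([.58,-.28,.22]),T); print(*go(g-.09*T[:,2],T))
E
```

```text
t 9.25 q [-0.605  0.742  1.367 -0.208  1.644 -1.873] p [ 0.4541 -0.2498  0.1819] F [0.4 0.2 0.5] w 0.0525
[ -80.8    2.2 -108.1] [ 0.1 24.4 -0.1]
[-148.8    1.2  -58.2] [ 0.1 24.4 -0.1]
```

Call:
move_arm:
  series: "-30 0 -100 0 6 0; -81 1 -108 0 12 0; -81 1 -108 0 24.4 0; -149 1 -58 0 24.4 0; -149 1 -58 0 24.4 0; -149 1 -58 0 24.4 0; -149 1 -58 0 24.4 0; -149 1 -58 0 24.4 0"
  jaw: 0.7

```text
time: 9.92
position: [0.6038, -0.2873, 0.1384]
tool_rot: [0.108, 0.853, 0.064, -0.506]
ft_force: [-0.3, 0.6, 1.5]
grip_width: 0.0608
grip_force: 0.0
```

```bash
python3 - <<'E'
from t import *
T=tool(YAW,-2.64,1); g=np.array([.527,-.2675,.096])
rep(g-.003*T[:,2],T)
for n in('side','top'):
  d=robot.camera(n); print([(np.round(r['xyz'],3),round(r['p'],2)) for t in('board_grip','leg_foot') for r in robot.tip_of(d,t)[:4]])
E
```

```text
t 9.92 q [-0.514  1.221  0.582 -0.33   2.367 -1.939] p [ 0.6038 -0.2873  0.1384] F [-0.3  0.6  1.5] w 0.0608
[ 0.8  0.  86.9] [ 0.1 -0.1 -0. ]
[(array([ 0.724, -0.31 ,  0.002]), 0.92), (array([ 0.53 , -0.264,  0.1  ]), 0.76), (array([ 0.168, -0.355,  0.005]), 0.6), (array([ 0.599, -0.282,  0.018]), 0.63), (array([ 0.398, -0.236,  0.097]), 0.62), (array([ 0.242, -0.181,  0.028]), 0.58), (array([0.417, 0.482, 0.003]), 0.28)]
[(array([ 0.166, -0.35 ,  0.01 ]), 0.89), (array([ 0.526, -0.265,  0.099]), 0.72), (array([ 0.242, -0.182,  0.027]), 0.95), (array([ 0.394, -0.232,  0.094]), 0.76), (array([ 0.592, -0.278,  0.017]), 0.62)]
```

Call:
move_arm:
  series: "2 0 30 0 0 0; 2 0 55 0 0 0; 2 0 75 0 0 0; 2 0 87 0 0 0; 2 0 87 0 0 0"

```text
time: 10.63
position: [0.5277, -0.2679, 0.101]
tool_rot: [0.108, 0.854, 0.065, -0.505]
ft_force: [0.3, -1.0, 0.5]
grip_width: 0.0609
grip_force: 0.0
```

Call:
move_arm:
  series: "0 0 0 0 0 0; 0 0 0 0 0 0; 0 0 0 0 0 0; 0 0 0 0 0 0; 0 0 0 0 0 0; 0 0 0 0 0 0; 0 0 0 0 0 0; 0 0 0 0 0 0"
  jaw: 0.3
  newtons: 30

```text
time: 11.3
position: [0.5299, -0.2685, 0.0999]
tool_rot: [0.108, 0.854, 0.064, -0.504]
ft_force: [0.1, 0.0, -0.3]
grip_width: 0.0357
grip_force: 30.0
```

```bash
python3 - <<'E'
from t import *
from kin import *
C=np.array([.506,.219,.0313])
T2=tool(0,-2.64+1.331,1); p2=C+[.03,0,0]+frame(0,np.pi/2+.26)@[0,0,.14]-T2[:,2]*.003
o=robot.get_obs(); P=np.array(o['position']); q=np.array(o['q'])
print('final',p2)
for p,y,ph in((P+[0,0,.04],YAW,-2.64),(np.array([.54,-.25,.25]),YAW,-2.64),(np.array([.52,-.17,.28]),-.2,-2.3),(np.array([.52,-.05,.29]),-.12,-1.9),(np.array([.51,.08,.28]),-.05,-1.6),(p2+[0,0,.08],0,-1.309),(p2,0,-1.309)):
    s=ik(p,tool(y,ph,1),3,q); print(np.round(p,3),ph,*go(p,tool(y,ph,1),o),[np.round(a,2).tolist() for a in s]); 
    if s: q=s[0]
E
```

```text
final [0.49923227 0.219      0.16949238]
[ 0.53  -0.269  0.14 ] -2.64 [ 35.   -0.  -19.3] [ 0.1  0.2 -0.1] [[-0.54, 1.1, 0.91, -0.31, 2.17, -1.89]]
[ 0.54 -0.25  0.25] -2.64 [128.9  20.4 -77.1] [ 0.1  0.2 -0.1] [[-0.51, 0.98, 0.87, -0.32, 2.32, -1.92]]
[ 0.52 -0.17  0.28] -2.3 [174.2  92.9 -57.2] [  2.3 -19.3  -1.9] [[-0.44, 0.72, 1.16, -0.17, 1.98, -1.82]]
[ 0.52 -0.05  0.29] -1.9 [197.5 209.1 -35.9] [  5.  -42.2  -5.9] [[-0.28, 0.48, 1.43, -0.05, 1.56, -1.72]]
[0.51 0.08 0.28] -1.6 [209.1 332.5   5.8] [  6.3 -59.2 -10.3] [[-0.06, 0.35, 1.64, -0.0, 1.18, -1.58]]
[0.499 0.219 0.249] -1.309 [204.3 464.4  60. ] [  6.1 -75.7 -14.3] [[0.24, 0.34, 1.79, -0.09, 0.76, -1.27]]
[0.499 0.219 0.169] -1.309 [134.2 464.4  98.7] [  6.1 -75.7 -14.3] [[0.24, 0.47, 1.88, -0.12, 0.54, -1.24]]
```

Smooth feasible path. Lift first, gently.

Call:
move_arm:
  series: "9 0 -5 0 0 0; 22 0 -12 0 0 0; 35 0 -19 0 0 0; 60 5 -35 0 0 0; 85 12 -50 0 0 0; 110 17 -65 0 0 0; 129 20 -77 0 0 0; 129 20 -77 0 0 0"

```text
time: 11.97
position: [0.5415, -0.2503, 0.2574]
tool_rot: [0.109, 0.857, 0.062, -0.5]
ft_force: [0.1, -0.7, -1.0]
grip_width: 0.0358
grip_force: 30.0
```

```bash
python3 - <<'E'
from t import *
C=np.array([.506,.219,.0313])
T2=tool(0,-2.64+1.331,1); p2=C+[.03,0,0]+frame(0,np.pi/2+.26)@[0,0,.14]-T2[:,2]*.003
o=robot.get_obs();print(o['ft_force'],o['grip_force'],o['grip_width'])
for p,y,ph in((np.array([.52,-.17,.28]),-.2,-2.3),(np.array([.52,-.05,.29]),-.12,-1.9),(np.array([.51,.08,.28]),-.05,-1.6),(p2+[0,0,.08],0,-1.309)): print(*go(p,tool(y,ph,1),o))
d=robot.camera('side'); im=cv2.cvtColor(d['img'],cv2.COLOR_RGB2BGR);u,v=proj(d,[.48,-.24,.2]).astype(int)
cv2.imwrite('pics/s5.png',cv2.resize(im[v-50:v+40,u-60:u+60],(640,480),interpolation=2))
E
```

```text
[ 0.0511474  -0.68018869 -0.97203619] 29.961426423542434 0.035826973720627174
[40.1 72.4 24.3] [  2.2 -18.7  -2. ]
[ 63.8 188.5  45.2] [  4.8 -41.6  -6.1]
[ 76.3 312.   86.5] [  6.1 -58.6 -10.5]
[ 72.3 444.  140.5] [  5.8 -75.1 -14.4]
```

View pics/s5.png

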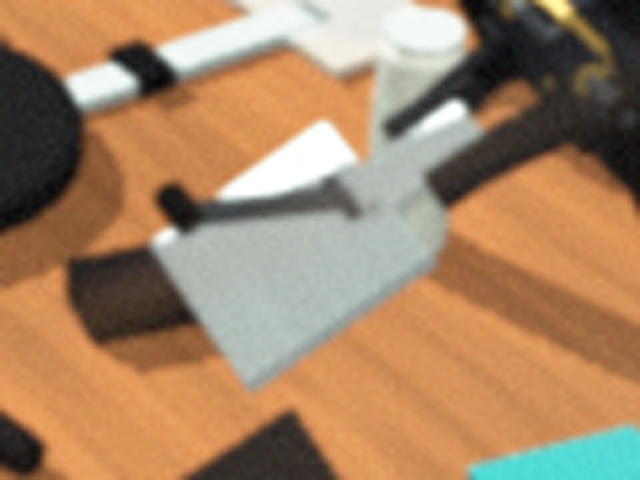

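The board is held by the tab (crop ~(450,130)) with its leg open (foot at ~(180,203)). Next I swing it to the turntable.

Call:
move_arm:
  series: "14 24 8 0.7 -6 -0.7; 28 48 16 1.4 -12 -1.3; 40 72 24 2.2 -18.7 -2; 48 105 31 3 -25 -3.2; 56 145 38 3.9 -32 -4.5; 62 175 43 4.5 -38 -5.5; 64 188 45 4.8 -41.6 -6.1; 64 188 45 4.8 -41.6 -6.1"

```text
time: 12.68
position: [0.5153, -0.0466, 0.2854]
tool_rot: [0.056, 0.984, 0.013, -0.168]
ft_force: [-0.2, 0.2, -2.6]
grip_width: 0.0357
grip_force: 30.0
```

```bash
python3 - <<'E'
from t import *
C=np.array([.506,.219,.0313])
T2=tool(0,-2.64+1.331,1); p2=C+[.03,0,0]+frame(0,np.pi/2+.26)@[0,0,.14]-T2[:,2]*.003
o=robot.get_obs();print(o['ft_force'],o['grip_force'],o['grip_width'],o['position'])
for p,y,ph in((np.array([.51,.08,.28]),-.05,-1.6),(p2+[0,0,.08],0,-1.309)): print(*go(p,tool(y,ph,1),o))
E
```

```text
[-0.24199176  0.22943716 -2.62058062] 29.991484303632205 0.03573978298760429 [ 0.51529769 -0.04658666  0.28539101]
[ 16.7 125.1  12.5] [  1.1 -17.8  -3.6]
[ 31.4 261.7  51. ] [  0.6 -34.4  -6.7]
```

Call:
move_arm:
  series: "5 35 3 0.3 -5 -1; 10 70 6 0.6 -10 -2; 15 105 10 1 -15 -3; 20 140 15 1 -20 -4; 24 175 25 0.9 -25 -5; 28 210 35 0.8 -30 -6; 31 240 44 0.7 -34.4 -6.7; 31 262 51 0.6 -34.4 -6.7"

```text
time: 13.35
position: [0.4982, 0.2157, 0.2444]
tool_rot: [0.001, 0.992, -0.002, 0.127]
ft_force: [-0.1, -0.1, -3.4]
grip_width: 0.0358
grip_force: 30.0
```

Call:
move_arm:
  series: "0 0 0 0 0 0; 0 0 0 0 0 0; 0 0 0 0 0 0; 0 0 0 0 0 0"

```text
time: 13.68
position: [0.5045, 0.2136, 0.2472]
tool_rot: [0.003, 0.991, -0.002, 0.13]
ft_force: [0.2, 0.0, -2.4]
grip_width: 0.036
grip_force: 30.0
```

```bash
python3 - <<'E'
from t import *
C=np.array([.506,.219,.0313])
T2=tool(0,-2.64+1.331,1); p2=C+[.03,0,0]+frame(0,np.pi/2+.26)@[0,0,.14]-T2[:,2]*.003
rep(p2,T2)
o=robot.get_obs();Q=R.from_quat(o['tool_rot']).as_matrix();P=np.array(o['position'])
Rb=T2.T@frame(0,np.pi/2+.26); Rb=Q@Rb; O=P+Q[:,2]*.003-Rb[:,2]*.14
foot=O+Rb@[-.0647,0,.0241]; print('pred origin',O,'foot',foot)
cc=[]
for n in('side','top'):
  d=robot.camera(n); im=cv2.cvtColor(d['img'],cv2.COLOR_RGB2BGR)
  for t in('board','leg_foot','turntable_top','rail_clamp','board_grip'): print(n,t,[(np.round(r['xyz'],3),round(r['p'],2)) for r in robot.tip_of(d,t)[:5] if r['xyz'][1]>.1])
  for q in OUT: 
    w=proj(d,O+Rb@(q*[1,1,1])); cv2.circle(im,tuple(np.round(w).astype(int)),1,(0,0,255),-1)
  w=proj(d,foot); cv2.circle(im,tuple(np.round(w).astype(int)),1,(0,255,0),-1)
  u,v=proj(d,[.55,.22,.1]).astype(int); cc.append(cv2.resize(im[v-75:v+75,u-50:u+50],(400,600),interpolation=2))
cv2.imwrite('pics/s6.png',np.hstack(cc))
E
```

```text
t 13.68 q [ 0.229  0.346  1.791 -0.091  0.754 -1.277] p [0.5045 0.2136 0.2472] F [ 0.2  0.  -2.4] w 0.036
[25.2  5.5 73.7] [-0.2 -0.1 -0.3]
pred origin [0.54113993 0.21307176 0.10900989] foot [0.4724264  0.21351404 0.11572962]
side board [(array([0.549, 0.217, 0.108]), 0.79)]
side leg_foot [(array([0.482, 0.213, 0.111]), 0.56)]
side turntable_top [(array([0.509, 0.218, 0.028]), 0.82), (array([ 0.415,  0.487, -0.001]), 0.58)]
side rail_clamp [(array([0.694, 0.221, 0.019]), 0.84)]
side board_grip [(array([0.51 , 0.214, 0.24 ]), 0.97)]
top board []
top leg_foot [(array([0.48 , 0.22 , 0.108]), 0.63)]
top turntable_top [(array([0.506, 0.218, 0.027]), 0.79)]
top rail_clamp [(array([0.696, 0.214, 0.012]), 0.66)]
top board_grip []
```

View pics/s6.png

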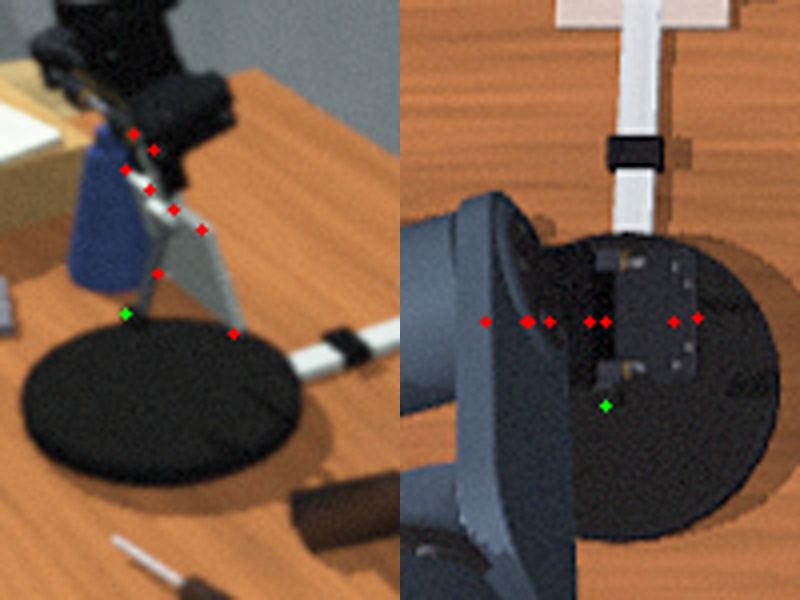

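```bash
python3 - <<'E'
from h import *
from scipy.optimize import least_squares
for n in('top','side'):
    d=robot.camera(n); im=cv2.imread(f'pics/{n}0.png'); W=np.linalg.inv(d['world_to_cam']);Ki=np.linalg.inv(d['mtx'])
    def bp(u,z):
        u=np.atleast_2d(u); r=(W[:3,:3]@Ki@np.c_[u,np.ones(len(u))].T).T; c=W[:3,3]; return c+r*((z-c[2])/r[:,2])[:,None]
    g=im.max(2); m=(g<60).astype(np.uint8)
    u,v=proj(d,[.506,.219,.03]).astype(int)
    k,lab=cv2.connectedComponents(cv2.morphologyEx(m,cv2.MORPH_OPEN,np.ones((5,5)))); c=(lab==lab[v,u]).astype(np.uint8)
    ct=max(cv2.findContours(c,0,cv2.CHAIN_APPROX_NONE)[0],key=len)[:,0].astype(float)
    w=bp(ct,.03)[:,:2]
    # use only far-from-camera half (top rim is the silhouette there)
    cam=W[:2,3]; s=(w-[.506,.219])@(np.array([.506,.219])-cam)>0
    for sel in (s,s|True):
        f=least_squares(lambda p:np.hypot(*(w[sel]-p[:2]).T)-p[2],[.506,.219,.12],loss='soft_l1',f_scale=.002); print(n,f.x.round(4),len(w))
    hsv=cv2.cvtColor(im,cv2.COLOR_BGR2HSV)
    if n=='top':
        for x in(.645,.665,.72,.74,.76):
            a=proj(d,[x,.219,.012]); r=int(round(a[1])); cs=np.arange(int(a[0])-14,int(a[0])+15); ok=(hsv[r,cs,1]<60)&(g[r,cs]>110)
            if ok.any(): print(x,bp([cs[ok].mean(),r],.012)[0].round(4),ok.sum())
E
```

```text
top [0.5061 0.2204 0.1166] 219
top [0.5053 0.2192 0.1175] 219
0.645 [0.646  0.2196 0.012 ] 10
0.665 [0.6658 0.217  0.012 ] 10
0.72 [0.7194 0.217  0.012 ] 11
0.74 [0.7397 0.216  0.012 ] 10
0.76 [0.7602 0.2166 0.012 ] 10
side [0.5048 0.2147 0.1151] 164
side [0.4992 0.2048 0.1231] 164
```

```bash
cat > est.py <<'E'
from h import *
from scipy.optimize import least_squares
def pred(v,P,Q):
    "v: lean, leg, along-slide; board y along tool y"
    lean,leg,s=v[:3]; yaw=np.arctan2(-Q[0,1],Q[1,1]); Rb=frame(yaw,np.pi/2+lean); O=P+Q[:,2]*.003-Rb[:,2]*(.14+s)
    F=O+Rb@(np.array([-.01,0,.088])+R.from_rotvec([0,leg,0]).apply([-.004,0,-.084])); return O,F,Rb
def est(n=6,cams=('side',)):
    o=robot.get_obs();P=np.array(o['position']);Q=R.from_quat(o['tool_rot']).as_matrix()
    m={'board':[],'leg_foot':[],'board_grip':[]}
    for i in range(n):
        d=robot.camera(cams[i%len(cams)])
        for t in m:
            c=[r['xyz'] for r in robot.tip_of(d,t) if np.linalg.norm(np.array(r['xyz'])-P)<.17 and abs(r['xyz'][1]-P[1])<.03]
            if c: m[t].append(c[0])
    m={t:np.median(np.array(a),0) for t,a in m.items() if a}
    print({t:a.round(4).tolist() for t,a in m.items()}, 'tcp',P.round(4))
    return o,P,Q,m
E
python3 - <<'E'
from est import *
o,P,Q,m=est(8)
b=m['board']-m['board_grip']; print('lean from pts',np.arctan2(b[0],-b[2]),np.linalg.norm(b))
for bias in(0,1):
  def g(v):
    O,F,Rb=pred(v,P,Q); e=v[3:]*bias; return np.r_[O+e-m['board'],F+e-m['leg_foot'],O+Rb[:,2]*.14+e-m['board_grip'],.2*v[2],.3*v[3:]]
  f=least_squares(g,[.26,.6,0,0,0,0]); print(f.x.round(4),(f.fun*1e3).round(1))
E
```

```text
{'board': [0.5462, 0.2169, 0.1093], 'leg_foot': [0.482, 0.2134, 0.112], 'board_grip': [0.5066, 0.2168, 0.2425]} tcp [0.5039 0.2151 0.2478]
lean from pts 0.2893202664906259 0.1389761310441473
[0.2983 0.6053 0.0021 0.     0.     0.    ] [ 0.2 -1.9 -0.2 -0.2  1.9 -0.5 -1.3 -1.7  0.4  0.4  0.   0.   0. ]
[ 2.897e-01  6.036e-01  1.500e-03  1.300e-03  6.000e-04 -3.000e-04] [ 0.1 -1.4 -0.4 -0.1  2.5 -0.2 -0.2 -1.1  0.6  0.3  0.4  0.2 -0.1]
```

```bash
python3 - <<'E'
from est import *
o=robot.get_obs();P=np.array(o['position']);Q=R.from_quat(o['tool_rot']).as_matrix()
r=R.from_rotvec([0,-.115,0]).as_matrix(); Q2=Q@r
O,F,_=pred([.40,.605,.0015],P,Q2); print('O',O,'F',F)
tgt=P+np.array([.455-F[0],.219-F[1],.044-F[2]]); print(tgt,*go(tgt,Q2,o))
E
```

```text
O [0.56014192 0.21485344 0.11463891] F [0.49564719 0.21512526 0.11037124]
[0.46328708 0.21896864 0.18138669] [56.5  3.8 53.5] [ 0.  -6.6  0. ]
```

Call:
move_arm:
  series: "10 1 9 0 -2 0; 25 2 23 0 -4 0; 40 3 38 0 -6.6 0; 50 4 47 0 -6.6 0; 56 4 53 0 -6.6 0; 56 4 53 0 -6.6 0; 56 4 53 0 -6.6 0; 56 4 53 0 -6.6 0"
  newtons: 50

```text
time: 16.65
position: [0.465, 0.2195, 0.1829]
tool_rot: [0.002, 0.982, -0.001, 0.189]
ft_force: [0.4, 0.6, -2.3]
grip_width: 0.0356
grip_force: 50.0
```

```bash
python3 - <<'E'
from est import *
o,P,Q,m=est(5)
def g(v):
    O,F,Rb=pred(v,P,Q); return np.r_[O-m['board'],F-m['leg_foot'],O+Rb[:,2]*.14-m['board_grip'],.2*v[2]]
f=least_squares(g,[.26,.6,0]); print(f.x.round(4),(f.fun*1e3).round(1)); O,F,_=pred(f.x,P,Q); print(O,F,'footbottom',F[2]-.008,o['ft_force'])
print('world x,z in tool',Q.T@[1,0,0],Q.T@[0,0,1])
E
```

```text
{'board': [0.5224, 0.2209, 0.0504], 'leg_foot': [0.457, 0.2162, 0.0434], 'board_grip': [0.4688, 0.2229, 0.177]} tcp [0.465  0.2195 0.1829]
[0.4082 0.6192 0.003 ] [ 0.5 -1.6 -1.5  0.3  3.3  1.  -1.5 -3.4  0.4  0.6]
[0.52288119 0.2192523  0.04887242] [0.45727091 0.21953323 0.04437052] footbottom 0.03637052122971804 [ 0.39239256  0.59003249 -2.33778518]
world x,z in tool [-0.92865623  0.00428167  0.3709168 ] [-3.70922123e-01 -4.94188851e-04 -9.28663844e-01]
```

Call:
move_arm:
  series: "1.1 0 2.8 0 0 0; 1.5 0 3.7 0 0 0; 1.5 0 3.7 0 0 0; 1.5 0 3.7 0 0 0"

```text
time: 17.98
position: [0.4634, 0.2191, 0.1778]
tool_rot: [0.002, 0.982, -0.001, 0.187]
ft_force: [-0.3, 0.5, -2.2]
grip_width: 0.0356
grip_force: 50.0
```

Call:
move_arm:
  series: "0.4 0 0.9 0 0 0; 0.4 0 0.9 0 0 0; 0.4 0 0.9 0 0 0"

```text
time: 18.23
position: [0.4635, 0.2191, 0.177]
tool_rot: [0.002, 0.982, -0.001, 0.188]
ft_force: [-0.1, -0.1, -2.9]
grip_width: 0.0356
grip_force: 50.0
```

Call:
move_arm:
  series: "0.4 0 0.9 0 0 0; 0.4 0 0.9 0 0 0; 0.4 0 0.9 0 0 0"

```text
time: 18.48
position: [0.4641, 0.2193, 0.1765]
tool_rot: [0.002, 0.982, -0.001, 0.188]
ft_force: [0.5, -0.5, -0.4]
grip_width: 0.0355
grip_force: 50.0
```

Call:
move_arm:
  series: "-1.5 0 1 0 0 0; -3 0 2 0 0 0; -5 0 3 0 0 0; -6.9 0 4.3 0 0 0; -6.9 0 4.3 0 0 0"

```text
time: 18.9
position: [0.4719, 0.2192, 0.175]
tool_rot: [0.002, 0.982, -0.001, 0.188]
ft_force: [-2.3, -0.1, 6.0]
grip_width: 0.0353
grip_force: 50.0
```

Call:
move_arm:
  series: "-1.5 0 1 0 0 0; -3 0 2 0 0 0; -5 0 3 0 0 0; -6.9 0 4.3 0 0 0; -6.9 0 4.3 0 0 0"

```text
time: 19.32
position: [0.48, 0.2191, 0.1736]
tool_rot: [0.002, 0.982, -0.001, 0.188]
ft_force: [-2.1, -0.4, 6.8]
grip_width: 0.0353
grip_force: 50.0
```

Call:
move_arm:
  series: "-1 0 -3 0 0 0; -3 0 -8 0 0 0; -4 0 -11 0 0 0; -4 0 -11 0 0 0; -4 0 -11 0 0 0; -4 0 -11 0 0 0"

```text
time: 19.82
position: [0.479, 0.219, 0.1848]
tool_rot: [0.002, 0.982, -0.001, 0.187]
ft_force: [0.3, -0.6, -3.6]
grip_width: 0.0356
grip_force: 50.0
```

```bash
python3 - <<'E'
from est import *
o,P,Q,m=est(6)
def g(v):
    O,F,Rb=pred(v,P,Q); return np.r_[O-m['board'],F-m['leg_foot'],O+Rb[:,2]*.14-m['board_grip'],.2*v[2]]
f=least_squares(g,[.26,.6,0]); print(f.x.round(4),(f.fun*1e3).round(1)); O,F,_=pred(f.x,P,Q); print(O,F,'footbottom',F[2]-.008,o['ft_force'])
f=least_squares(lambda a:g([a[0],.66,a[1]]),[.26,0]); print(f.x.round(4),(f.fun*1e3).round(1))
d=robot.camera('side'); im=cv2.cvtColor(d['img'],cv2.COLOR_RGB2BGR);u,v=proj(d,[.5,.22,.1]).astype(int)
for leg,c in((.6,(0,255,255)),(.66,(0,0,255))):
  O,F,Rb=pred([f.x[0],leg,f.x[1]],P,Q)
  for q in [O+Rb@[-.005,-.06,0],O+Rb@[.005,-.06,0],O+Rb@[.005,-.06,.105],F+Rb@[0,-.011,0]]: im[tuple(np.round(proj(d,q)).astype(int)[::-1])]=c
cv2.imwrite('pics/s7.png',cv2.resize(im[v-45:v+45,u-60:u+60],(800,600),interpolation=2))
E
```

```text
{'board': [0.5274, 0.2217, 0.0476], 'leg_foot': [0.4598, 0.2181, 0.0468], 'board_grip': [0.484, 0.2216, 0.18]} tcp [0.479  0.219  0.1848]
[0.3373 0.6389 0.0031] [ 0.1 -2.9 -0.7  0.3  1.   0.9 -2.8 -2.6 -0.9  0.6]
[0.52745241 0.21882898 0.04697507] [0.46012581 0.21912085 0.0476829 ] footbottom 0.03968290319945089 [ 0.28769508 -0.58456702 -3.60749006]
[0.343  0.0033] [ 1.  -2.9 -0.6 -0.5  1.   1.1 -2.7 -2.6 -1.2  0.7]
```

View pics/s7.png

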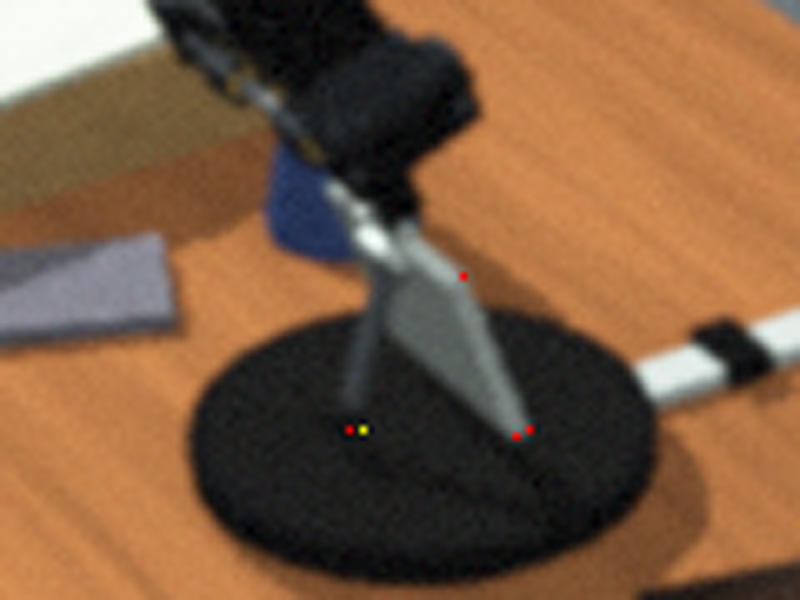

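The picture shows the board hanging tilted just above the turntable, with the leg pointing at (348,430), the fully open prediction, and the bottom corner at ~(522,433). Now I level it and set it down.

```bash
python3 - <<'E'
from est import *
o=robot.get_obs();P=np.array(o['position']);Q=R.from_quat(o['tool_rot']).as_matrix()
r=R.from_rotvec([0,.080,0]).as_matrix(); Q2=R.from_rotvec([0,0,-.008]).as_matrix()@Q@r
print('yaw',np.arctan2(-Q2[0,1],Q2[1,1]))
O,F,_=pred([.263,.655,.0032],P,Q2)
tgt=P+np.array([.536,.2187,.0313+.006])-O; print(tgt,*go(tgt,Q2,o)); print('down 1mm',Q2.T@[0,0,-1])
E
```

```text
yaw -0.012193952734205623
[0.49789429 0.21916841 0.17844411] [-15.    0.1  12.9] [0.2 4.6 0.4]
down 1mm [0.29321867 0.00130114 0.95604452]
```

Call:
move_arm:
  series: "-5 0 3 0.1 1.5 0.1; -10 0 6 0.1 3 0.2; -15 0 10 0.2 4.6 0.4; -15 0 12.9 0.2 4.6 0.4; -15 0 12.9 0.2 4.6 0.4; -15 0 12.9 0.2 4.6 0.4; -15 0 12.9 0.2 4.6 0.4"

```text
time: 21.65
position: [0.4967, 0.2188, 0.178]
tool_rot: [0.006, 0.989, -0.002, 0.147]
ft_force: [-0.9, 1.2, -2.2]
grip_width: 0.0354
grip_force: 50.0
```

```bash
python3 - <<'E'
from est import *
o,P,Q,m=est(6)
def g(v):
    O,F,Rb=pred(v,P,Q); return np.r_[O-m['board'],F-m['leg_foot'],O+Rb[:,2]*.14-m['board_grip'],.2*v[2]]
f=least_squares(g,[.26,.6,0]); print(f.x.round(4),(f.fun*1e3).round(1)); O,F,_=pred(f.x,P,Q); print(O,F,'footbottom',F[2]-.008,o['ft_force'])
E
```

```text
{'board': [0.5349, 0.2216, 0.0386], 'leg_foot': [0.4684, 0.2176, 0.0443], 'board_grip': [0.502, 0.2211, 0.173]} tcp [0.4967 0.2188 0.178 ]
[0.2681 0.6384 0.002 ] [ 0.3 -3.2 -0.4 -0.3  1.6 -0.8 -3.9 -2.2  0.2  0.4]
[0.53514973 0.21838755 0.03816952] [0.46807187 0.21917588 0.04351943] footbottom 0.03551943287655694 [-0.91818957  1.2467143  -2.21629352]
```

Call:
move_arm:
  series: "0.6 0 1.9 0 0 0; 1 0 3.3 0 0 0; 1.2 0 4 0 0 0; 1.2 0 4 0 0 0; 1.2 0 4 0 0 0"
  newtons: 15

```text
time: 23.27
position: [0.4978, 0.219, 0.1741]
tool_rot: [0.006, 0.989, -0.002, 0.148]
ft_force: [0.1, -0.2, -2.6]
grip_width: 0.0358
grip_force: 15.0
```

Call:
move_arm:
  series: "0.3 0 1 0 0 0; 0.3 0 1 0 0 0; 0.3 0 1 0 0 0"

```text
time: 23.52
position: [0.4979, 0.219, 0.1732]
tool_rot: [0.006, 0.989, -0.002, 0.148]
ft_force: [-0.5, -0.3, -2.1]
grip_width: 0.0358
grip_force: 15.0
```

Call:
move_arm:
  series: "0.3 0 1 0 0 0; 0.3 0 1 0 0 0; 0.3 0 1 0 0 0"

```text
time: 23.77
position: [0.4981, 0.219, 0.1724]
tool_rot: [0.006, 0.989, -0.002, 0.148]
ft_force: [-0.9, -0.5, 0.8]
grip_width: 0.0359
grip_force: 15.0
```

Call:
move_arm:
  series: "0.2 0 0.7 0 0 0; 0.2 0 0.7 0 0 0; 0.2 0 0.7 0 0 0"
  newtons: 6

```text
time: 24.02
position: [0.4985, 0.2189, 0.1723]
tool_rot: [0.006, 0.989, -0.002, 0.149]
ft_force: [-1.8, -2.3, 5.1]
grip_width: 0.0361
grip_force: 6.0
```

Call:
move_arm:
  series: "0 0 0 0 0 0; 0 0 0 0 0 0; 0 0 0 0 0 0; 0 0 0 0 0 0; 0 0 0 0 0 0"
  newtons: 3

```text
time: 24.43
position: [0.498, 0.219, 0.1715]
tool_rot: [0.006, 0.989, -0.002, 0.148]
ft_force: [-1.2, -1.9, 4.3]
grip_width: 0.0362
grip_force: 3.0
```

```bash
python3 - <<'E'
from est import *
o,P,Q,m=est(5)
def g(v):
    O,F,Rb=pred(v,P,Q); return np.r_[O-m['board'],F-m['leg_foot'],O+Rb[:,2]*.14-m['board_grip'],.2*v[2]]
f=least_squares(g,[.26,.6,0]); print(f.x.round(4),(f.fun*1e3).round(1)); O,F,_=pred(f.x,P,Q); print(O,F,'footbottom',F[2]-.008,o['ft_force'])
E
```

```text
{'board': [0.5369, 0.2213, 0.0321], 'leg_foot': [0.4664, 0.217, 0.0387], 'board_grip': [0.5025, 0.2208, 0.1663]} tcp [0.498  0.219  0.1715]
[0.2722 0.6877 0.0023] [ 0.2 -2.8 -0.5 -0.1  2.4 -0.3 -3.  -1.8  0.1  0.5]
[0.53713143 0.2185145  0.03157228] [0.46628128 0.21935804 0.03840602] footbottom 0.03040602450860152 [-1.19660122 -1.90347047  4.34922103]
```

Call:
move_arm:
  series: "-0.1 0 -0.6 0 0 0; -0.1 0 -0.6 0 0 0; -0.1 0 -0.6 0 0 0"

```text
time: 25.68
position: [0.4975, 0.2191, 0.1715]
tool_rot: [0.006, 0.989, -0.002, 0.148]
ft_force: [-0.3, -0.6, -0.1]
grip_width: 0.0358
grip_force: 3.0
```

Call:
move_arm:
  series: "0 0 0 0 0 0; 0 0 0 0 0 0; 0 0 0 0 0 0; 0 0 0 0 0 0; 0 0 0 0 0 0; 0 0 0 0 0 0"
  jaw: 0.65

```text
time: 26.18
position: [0.4979, 0.219, 0.172]
tool_rot: [0.006, 0.989, -0.002, 0.148]
ft_force: [-0.4, -0.3, -0.0]
grip_width: 0.0561
grip_force: 0.0
```

```bash
python3 - <<'E'
from est import *
o,P,Q,m=est(4); print(o['ft_force'],o['grip_width'])
E
```

```text
{'board': [0.535, 0.2214, 0.0325], 'leg_foot': [0.4676, 0.2175, 0.0398], 'board_grip': [0.5002, 0.2214, 0.1675]} tcp [0.4979 0.219  0.172 ]
[-0.35844872 -0.29739778 -0.04339736] 0.056112448745597523
```

Call:
move_arm:
  series: "0 0 -8 0 0 0; 0 0 -20 0 0 0; 0 0 -40 0 0 0; 0 0 -65 0 0 0; 0 0 -95 0 0 0; 40 0 -125 0 0 0; 90 0 -140 0 0 0; 90 0 -140 0 0 0"

```text
time: 27.65
position: [0.3657, 0.22, 0.2801]
tool_rot: [0.006, 0.989, -0.002, 0.147]
ft_force: [-1.2, -0.2, -0.9]
grip_width: 0.0563
grip_force: 0.0
```

```bash
python3 - <<'E'
from est import *
ims=[]; tot={}
for i in range(6):
  d=robot.camera(('side','top')[i%2])
  for t in('board','leg_foot','board_grip','board_base'):
    for r in robot.tip_of(d,t):
      x=np.array(r['xyz'])
      if np.hypot(x[0]-.506,x[1]-.219)<.06: tot.setdefault(t,[]).append(x); break
  if i<2:
    im=cv2.cvtColor(d['img'],cv2.COLOR_RGB2BGR);u,v=proj(d,[.51,.22,.08]).astype(int);ims.append(cv2.resize(im[v-50:v+70,u-40:u+40],(400,600),interpolation=2))
print({t:np.mean(a,0).round(4).tolist() for t,a in tot.items()},robot.get_obs()['time'],robot.get_obs()['position'])
m={t:np.mean(a,0) for t,a in tot.items()}
b=m['board_grip']-m['board'];print('lean',np.arctan2(-b[0],b[2]))
cv2.imwrite('pics/end.png',np.hstack(ims))
E
```

```text
{'board': [0.5352, 0.2188, 0.0328], 'leg_foot': [0.4717, 0.2208, 0.0593], 'board_grip': [0.5013, 0.2196, 0.1677], 'board_base': [0.5033, 0.218, 0.0268]} 29.15 [0.37079586 0.22076885 0.27954284]
lean 0.24643236176850805
```

View pics/end.png

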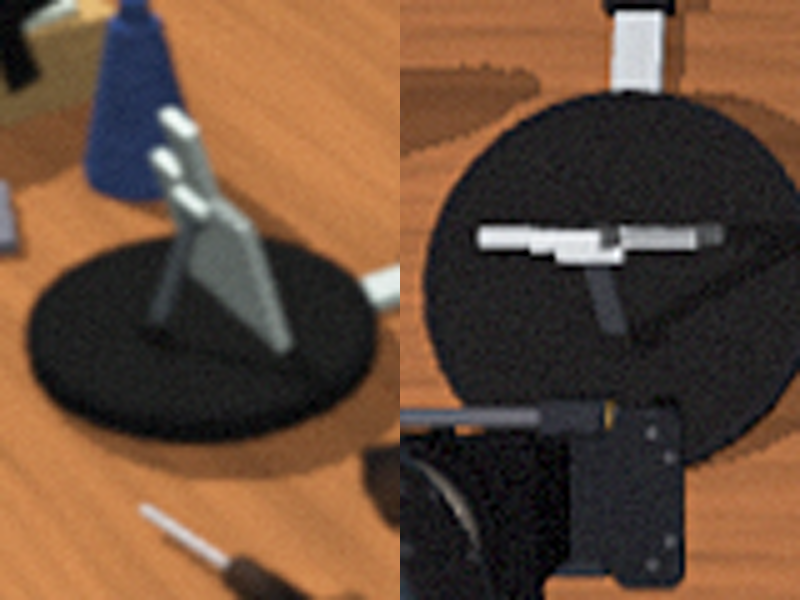

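The board stands on its open leg near the middle of the disc, facing the rail and scanner. In the left crop the foot is at (155,335) and the bottom edge ends at (285,350). The arm is clear of it.

```bash
python3 -c "
from rig import robot
print(robot.hand_in())"
```

```text
the job is handed in; nothing more can be done
None
```

The board stands on its opened leg within a few mm of the turntable's centre, dotted face towards the scanner; I handed the job in after about 29 s with the arm clear, and the leg read 0.64–0.69 rad by camera against its 0.66 stop, after I pushed it fully open against the turntable.

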